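# Lock the sample pod, draw it from its dock and hold it tipped

## Robot

A 6-joint arm with a two-finger parallel gripper is mounted at the origin on a cart in front of the work surface, level with it; the furniture and walls round the work are solid. World frame = base frame: x ahead of the robot, y to its left, z up, the work surface at z = 0. Lengths are in m, angles in degrees, forces in N, time in s.
With the tool pointing down it reaches from about 0.35 to 0.975 m from the base axis. Payload 4.9 kg.
Tool frame: the origin (TCP) lies at the very end of the fingers, on their centre line; the grasp point (between the pads) lies 19 mm behind it; z points along the fingers, y is the line along which they close (so a half turn about z gives the same grasp; the last joint's range is limited). The gripper opens to 85 mm and grips with 20 to 120 N. Pads are 22 mm wide; open, the fingers measure 114 mm over their backs; the gripper's body (76 mm by 85 mm) begins 54 mm behind the grasp point. The pads swing forward as they close: fully open they stand 13 mm farther back than shut.
Start: joints at [-78.839, 3.019, 92.412, -0, 84.569, -6.818], TCP at [0.193, -0.594, 0.231] pointing down, gripper open.
Joint ranges: [-172.51, 172.51], [-57.92, 126.97], [3.15, 148.05], [-58.71, 238.71], [5.1, 150.11], [-179.66, 179.66]. Speed limits (degrees/s): [147.25, 147.25, 180, 180, 180, 180].

## Interface

Orientations are given as [roll, pitch, yaw] about the fixed x, y, z axes, in that order (R = Rz(yaw) Ry(pitch) Rx(roll)).
In Python, from rig import ctrl gives the robot as it stands.
- The arm moves only by the tool servo_tool, never from a script. Its argument "moves" is a list of rows, each an object with "hand": the opening, from -1 (shut) to 1 (fully open); "offset": the shift along the tool's x, y, z normalised to -1 to 1, where 1 is 0.5 m, a list of three; "angular": the turn, a rotation vector about the tool's x, y, z normalised to -1 to 1, where 1 is 30 degrees, a list of three. A call has 1 to 12 rows; each row is the pose to reach, as a shift and turn from the pose commanded when the call began, along the tool's axes at that moment; what a row does not reach only later rows make up. A row lasts 1/12 s, in which the tool goes at most 41.7 mm and 7.16 degrees, less where a joint would pass 70% of its speed; a pose out of reach is approached as far as the arm can. A call with a number of a shift or a turn outside -1 to 1 is refused whole. A call with a gripper value outside its range is refused whole. The fingers move at their own pace and stop on an object; "grip_force" is the grip in N (left out, the last holds). Time passes only in rows, so rows that repeat a pose let the fingers close. It gives the time, the measured TCP pose, the force, the opening and the grip force at its end, in the units of the state.
- ctrl.observe(): the state, without advancing time (a new reading comes with each control period).
- ctrl.capture(name): name is "side" or "top" or "wrist"; returns a dict with "frame" (480x640x3 uint8, red, green, blue), "K" (3x3 intrinsics, pixels), "camera_from_world" (4x4, takes a point from world to camera coordinates). Camera axes: x right, y down, z forward; pixel columns grow to the right and rows downward; lengths in m; the calibration is good to about 2 mm. The wrist camera is an equidistant fisheye: a pixel r from the principal point sees the ray r / f radians off the axis. A picture is of the moment at which its call begins. There is no depth.
- ctrl.finish_job(): hands the job in; it is judged then, once.
Trained networks look in the newest picture that a camera, given by its name, has taken for a name from the list of things; names that differ only in an ending like _2 or _b are one class to them, and where a whole thing is asked for, a point or a joint stands for the part that bears it (a point fixed in the world has none). Each returns a list of dicts, best first, with "score" (0 to 1); they miss things now and then, are a little off and sometimes report something else, mostly with a low value. They report only what shows in the picture. A call takes as long as a camera call.
- ctrl.find_in(query, camera): "extent" ([left, top, right, bottom] in pixels, round what is visible of it).
The state is a dict: "time": time; "q": joint angles; "joint_velocities": joint speeds; "effort": joint torques, N m; "tool_pos": TCP position; "eef_rot": TCP orientation; "contact_force": force on the tool from outside, world axes, zero at the start; "ft_torque": the same for the moment, N m; "grip_width": opening from 0.0 (shut) to 1.0 (fully open); "grip_force": force on a finger pad.
Only numpy, scipy, OpenCV 4.12 (cv2) and the standard library are available. Lean on these libraries where they do the work, as an engineer would, in place of code of your own. Each camera call takes 0.05 s, during which the arm holds its last target. There are 200 camera calls.

## Task

Turn the closing ring on top of the square sample pod clockwise (seen from above) until its pointer meets the locked mark on the pod's corner, while the pod still sits in its dock. Then draw the pod straight up out of the dock and, once it is clear, tip it about half-way over (about 45 degrees, in any direction) so that the window in its foot can be inspected. Finish while still holding it there in the gripper, at rest and with well over 10 cm of air beneath it, the ring still locked, and leave the things lying round the dock undisturbed.

Things in the scene. Friction and masses are not known exactly. Their poses are not given: they have to be found in the camera images.
- dock_mouth (a point): Dock, fixed to the desk: black block 72 x 72 mm, 42 mm high, with a square pocket 48.5 mm wide, 34 mm deep, on a steel foot plate 72 (its x) by 112 mm (its y), 8 mm thick, screw heads up to 12 mm. This point: centre of the pocket's mouth, level with the block's top. z up; x, y square to the pocket's sides. Place and yaw vary.
- pod_center (a point): Sample pod, loose, about 0.3 kg: aluminium square housing 46 x 46 mm, 84 mm tall (109 with the ring on top), upright in the pocket, lower 34 mm inside, x and y parallel to the dock's. This point: on its axis, 50 mm above its foot, 16 mm above the dock's top while seated, 34 mm below the housing's top face. z runs up the axis; x, y square to the flat sides, which can be gripped.
- pod_window (a point): Centre of the round glass window in the pod's foot, on the pod's axis at its underside, 50 mm below pod_center.
- locked_mark (a point): The locked mark: a small dark radial ridge, 8 x 4 mm, 3.5 mm high, on the pod's top face at the corner between the pod's -x and +y sides, 25.5 mm from the axis; this point is on its top.
- ring_grip (a point): Closing ring, knurled steel, captive on the pod's top, 24 mm tall; this point: on its axis, 12.5 mm above the pod's top face. Two flat faces, 24 mm wide and 38 mm apart, suit gripping from above: they face 0.5 rad anticlockwise (from above) of the pod's y axis at joint 0, and 0.5 rad clockwise of it at joint 1.0. The point's axes turn with the ring and match the pod's at joint 0.
- ring_pointer (a point): Outer end of the ring's pointer, a short radial rib 4 mm wide on the ring's side, 25.5 mm from the axis and 9 mm above the pod's top face; above the locked mark when locked.
- ring (a joint): Angle of the closing ring, rad, growing clockwise seen from above; it starts between 0 and 0.3. At 1.0 the pointer is at the locked mark and the ring meets its stop. It stays where it is left; turning it takes about 0.05 N m.
- grease_tube: Bystander: a grease tube, 43 x 130 x 31 mm, long along its y, lying on the desk near the dock; origin at the centre of its underside.
- screwdriver: Bystander: a screwdriver, 27 x 145 x 26 mm, long along its y, lying near the dock; origin at the centre of its underside.
- blank_flange: Bystander: a round steel blank flange, 40 mm across, 8 mm thick, lying near the dock; origin at the centre of its underside.

How it is judged:
By the outcome, as a careful person would: the job done as asked, in the order asked, and still so for the second after the job is handed in, while the arm keeps its last pose, push and grip.
It also fails if it takes over 48 s, if anything falls off the work surface, if the arm or the gripper's body presses on something with over 40 N, if the wrist force passes 120 N, or if a joint passes its speed limit or range.

## Working session

There is one attempt and no reset: what is moved stays moved. The work goes in short steps, Python scripts to look and compute and a tool call to move; the robot and the scene stay as the last step left them, time stands still between calls to the robot, and variables do not carry over. Pictures are saved under pics/ and viewed, at most 10 in all, crops included, and the job is handed in when it is done.

Besides the shell and the picture viewer there is one more tool, called after "Request:" as a command line: name --argument value ..., lists and objects as JSON in quotes. servo_tool: Moves the arm, as the interface text tells. Scaled input: -1 to 1 covers 0.5 m each way for a shift and 30 degrees each way for a turn. Its arguments: {"type":"object","properties":{"moves":{"type":"array"},"grip_force":{"type":"number"}},"required":["moves"]}

```bash
mkdir -p pics; ls
cat > h.py <<'E'
import numpy as np, cv2
from rig import ctrl
def snap(n,f=None):
    c=ctrl.capture(n)
    if f: cv2.imwrite('pics/'+f,c['frame'][:,:,::-1])
    return c
def proj(c,P):
    P=np.atleast_2d(P); T=np.array(c['camera_from_world']); p=P@T[:3,:3].T+T[:3,3]
    q=p@np.array(c['K']).T; return q[:,:2]/q[:,2:]
def ray(c,uv):
    T=np.array(c['camera_from_world']); R=T[:3,:3]; o=-R.T@T[:3,3]
    d=R.T@np.linalg.solve(np.array(c['K']),[uv[0],uv[1],1]); return o,d
def atz(c,uv,z):
    o,d=ray(c,uv); return o+d*(z-o[2])/d[2]
E
python3 - <<'E'
from h import *
print(ctrl.observe())
for n in ('top','side'):
    c=snap(n,n+'0.png'); T=np.array(c['camera_from_world']); print(n,c['K'],-T[:3,:3].T@T[:3,3])
    for q in ('pod_center','dock_mouth','ring_grip','locked_mark','ring_pointer','grease_tube','screwdriver','blank_flange'):
        print(q,[(np.round(d['extent'],1).tolist(),round(d['score'],2)) for d in ctrl.find_in(q,n)[:2]])
E
```

```text
pics
{'time': 0.0, 'q': array([-7.88383508e+01,  3.05667517e+00,  9.24943743e+01,  8.27064918e-04,
        8.45668675e+01, -6.81903203e+00]), 'joint_velocities': array([-0.05741811,  0.03918404, -0.04012312,  0.07417154, -0.07417983,
       -0.01560047]), 'effort': array([-9.87126941e-05, -3.93672502e+01, -3.70179319e+01, -8.88870409e-05,
        7.08683452e-03,  1.17348478e-06]), 'tool_pos': array([ 0.19280788, -0.593854  ,  0.23004553]), 'eef_rot': array([-1.79883015e+02, -1.48180920e-02,  1.79805870e+01]), 'contact_force': array([ 0.68260465,  0.40293343, -1.22091514]), 'ft_torque': array([ 0.05269396,  0.01538519, -0.04056671]), 'grip_force': 0.0, 'grip_width': 0.9998021087557437}
top [[572.7526373    0.         326.931534  ]
 [  0.         572.7526373  229.19020644]
 [  0.           0.           1.        ]] [ 0.42112045 -0.01656871  1.17544938]
pod_center [([351.3, 278.3, 376.7, 308.7], 0.9)]
dock_mouth [([332.9, 276.8, 392.7, 316.4], 0.92)]
ring_grip [([354.7, 284.0, 376.6, 303.8], 0.55), ([332.9, 275.5, 393.0, 316.6], 0.53)]
locked_mark [([350.9, 281.7, 378.8, 310.9], 0.88)]

[... 304 characters left out ...]
448.64234396 237.9778835 ]
 [  0.           0.           1.        ]] [ 0.53277924 -0.74757969  0.48496919]
pod_center [([249.3, 251.9, 279.8, 303.4], 0.95), ([241.9, 281.5, 292.9, 332.4], 0.7)]
dock_mouth [([386.1, 332.3, 411.6, 349.6], 0.72), ([242.0, 281.3, 288.8, 330.9], 0.6)]
ring_grip [([254.3, 253.7, 275.8, 271.8], 0.74)]
locked_mark [([247.6, 252.7, 282.3, 304.1], 0.89)]
ring_pointer [([251.6, 251.9, 279.4, 274.3], 0.95), ([383.6, 330.4, 411.5, 354.1], 0.53)]
grease_tube [([280.2, 213.4, 305.9, 242.4], 0.61), ([253.4, 254.1, 278.9, 274.7], 0.27)]
screwdriver [([260.4, 349.5, 301.0, 420.8], 0.76), ([254.0, 253.4, 277.9, 271.9], 0.3)]
blank_flange [([389.4, 333.3, 410.7, 350.1], 0.85)]
```

Run:
```python
from h import *
t=cv2.imread('pics/top0.png'); s=cv2.imread('pics/side0.png')
a=cv2.resize(t[265:325,322:402],(800,600),interpolation=cv2.INTER_CUBIC)
b=cv2.resize(t[165:345,150:510],(400,200)); b2=cv2.resize(s[235:345,220:310],(0,0),fx=5.4,fy=5.4,interpolation=cv2.INTER_CUBIC)
cv2.imwrite('pics/a.png',a)
full=np.zeros((600,800,3),np.uint8); full[:b2.shape[0],:b2.shape[1]]=b2[:600,:800]
full[0:225,486:800]=cv2.resize(t,(314,225)); full[240:475,486:800]=cv2.resize(s,(314,235))
cv2.imwrite('pics/b.png',full)
c=snap('top')
p=atz(c,(365.5,294),.117);print(p)
```

```text
[ 0.49950355 -0.07883505  0.117     ]
```

View pics/a.png

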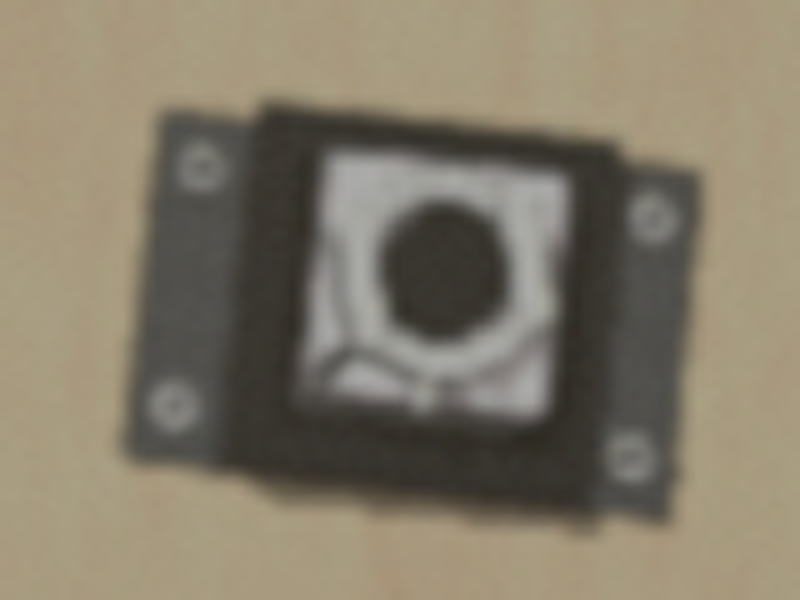

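View pics/b.png

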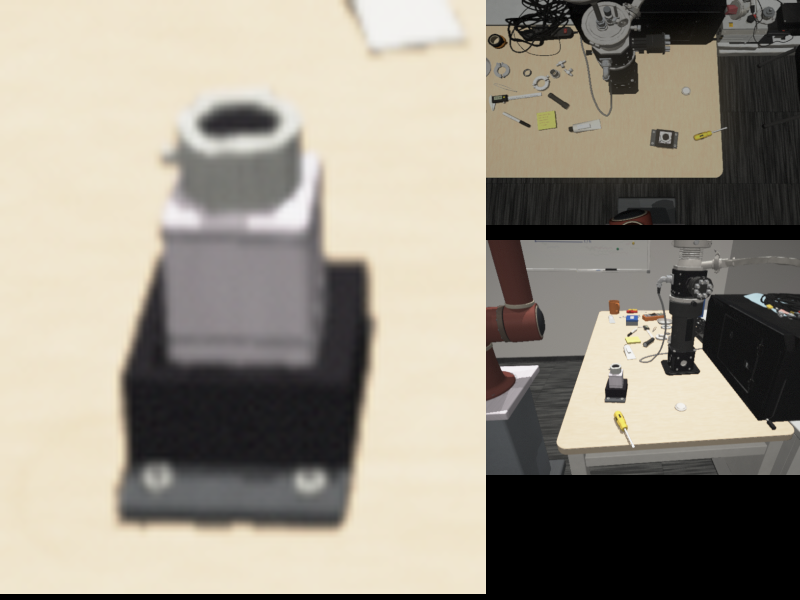

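Run:
```python
from h import *
for n in('top','side'):
    c=snap(n); print(n,np.round(c['camera_from_world'],3).tolist(),np.linalg.det(c['camera_from_world'][:3,:3]))
    print(proj(c,[[0,0,0],[.5,0,0],[.5,-.1,0],[.5,.1,0],[.6,0,0],[.193,-.594,.231],[.4995,-.0788,.117]]).round(1).tolist())
print(ctrl.observe()['tool_pos'])
```

```text
top [[-0.001, -1.0, -0.008, -0.007], [-0.983, 0.002, -0.186, 0.632], [0.186, 0.008, -0.983, 1.077], [0.0, 0.0, 0.0, 1.0]] 1.0
[[323.5, 565.3], [323.6, 298.1], [372.6, 298.0], [274.6, 298.1], [323.6, 249.6], [707.5, 488.0], [365.5, 294.0]]
side [[0.996, -0.091, 0.013, -0.605], [-0.029, -0.448, -0.893, 0.113], [0.087, 0.889, -0.449, 0.836], [0.0, 0.0, 0.0, 1.0]] 0.9999999999999997
[[-3.9, 298.8], [266.1, 288.4], [265.1, 319.6], [266.9, 263.0], [316.9, 286.5], [-401.0, 578.4], [262.1, 255.6]]
[ 0.19292885 -0.59445688  0.23130338]
```

The top view shows the dock block with its foot plate's long axis near image-horizontal and yawed about -7°. The ridge is at the lower-left corner (crop 335,365) and the pointer is at the bottom (crop 425,395), so the joint is about 0.2. I'll fit the pose from the corners.

```bash
cat >> h.py <<'E'
from scipy.spatial.transform import Rotation as Ro
def delta(pos,rpy):
    s=ctrl.observe(); R=Ro.from_euler('xyz',s['eef_rot'],degrees=True); T=Ro.from_euler('xyz',rpy,degrees=True)
    o=R.inv().apply(np.array(pos)-s['tool_pos'])/.5; a=(R.inv()*T).as_rotvec(degrees=True)/30
    print('t',round(s['time'],2),'offset',o.round(4).tolist(),'ang',a.round(4).tolist())
E
python3 - <<'E'
from h import *
from scipy.optimize import least_squares
c=snap('top')
def m(sx,sy,z): return [[a*sx/2,b*sy/2,z] for a,b in((1,1),(1,-1),(-1,-1),(-1,1))]
M=np.array(m(.072,.112,.008)+m(.046,.046,.092)+m(.072,.072,.042)[:2]+[[0,0,.117]])
px=np.array([(160,108),(700,170),(672,518),(125,455),(326,148),(572,175),(550,412),(300,402),(260,105),(618,145),(444,270)])/10+[322,265]-.0
def w(p): 
    C,S=np.cos(p[2]),np.sin(p[2]); return M@np.array([[C,S,0],[-S,C,0],[0,0,1]])+[p[0],p[1],0]
r=least_squares(lambda p:(proj(c,w(p))-px).ravel(),[.5,-.08,-.1],loss='soft_l1')
p=r.x; print(p[:2],np.degrees(p[2])); print((proj(c,w(p))-px).round(1).tolist())
q=atz(c,(322+42.5,265+39.7),.101); a=np.degrees(np.arctan2(q[1]-p[1],q[0]-p[0]))%360; pj=(192.3-(a-np.degrees(p[2])))/57.3
print('pointer',q,np.hypot(*(q[:2]-p[:2])),a,'joint',pj)
print('yaw tool',np.degrees(p[2])+28.65-57.3*pj, 'final', np.degrees(p[2])+28.65-57.3)
delta([p[0],p[1],.231],[180,0,np.degrees(p[2])+28.65-57.3*pj])
for n,e in (('screwdriver',(455,285)),('flange',(406,195)),('tube',(202,270))): print(n,atz(c,e,.01))
E
```

```text
[ 0.50272549 -0.08072489] -6.212978222341367
[[-0.3, 0.1], [0.4, -0.3], [0.1, 0.4], [-0.5, 0.7], [0.2, 0.0], [-0.2, -0.1], [-0.2, 0.6], [0.4, -1.0], [-0.1, -0.4], [0.3, -0.5], [0.1, 0.2]]
pointer [ 0.48084225 -0.07765239  0.101     ] 0.022097885336504162 172.0076724162314 joint 0.24571290334078943
yaw tool 8.357672416231399 final -34.86297822234137
t 1.1 offset [0.9065, -0.786, 0.0006] ang [-0.0001, -0.0, 0.3208]
screwdriver [ 0.52537793 -0.26693286  0.01      ]
flange [ 0.7136686  -0.17254758  0.01      ]
tube [0.55684026 0.24874564 0.01      ]
```

Request:
servo_tool --moves '[{"hand": 1, "offset": [0.0, 0.0, -0.04], "angular": [0, 0, 0]}, {"hand": 1, "offset": [0.907, -0.786, -0.04], "angular": [0, 0, 0.32]}, {"hand": 1, "offset": [0.907, -0.786, -0.04], "angular": [0, 0, 0.32]}, {"hand": 1, "offset": [0.907, -0.786, -0.04], "angular": [0, 0, 0.32]}, {"hand": 1, "offset": [0.907, -0.786, -0.04], "angular": [0, 0, 0.32]}, {"hand": 1, "offset": [0.907, -0.786, -0.04], "angular": [0, 0, 0.32]}, {"hand": 1, "offset": [0.907, -0.786, -0.04], "angular": [0, 0, 0.32]}, {"hand": 1, "offset": [0.907, -0.786, -0.04], "angular": [0, 0, 0.32]}, {"hand": 1, "offset": [0.907, -0.786, -0.04], "angular": [0, 0, 0.32]}, {"hand": 1, "offset": [0.907, -0.786, -0.04], "angular": [0, 0, 0.32]}, {"hand": 1, "offset": [0.907, -0.786, -0.04], "angular": [0, 0, 0.32]}, {"hand": 1, "offset": [0.907, -0.786, -0.04], "angular": [0, 0, 0.32]}]'

```text
time: 2.1
tool_pos: [0.4304, -0.2002, 0.2517]
eef_rot: [180.0, -0.1, 8.4]
contact_force: [0.7, -0.4, -0.1]
grip_width: 1.003
grip_force: 0.0
```

Run:
```python
from h import *
s=ctrl.observe(); print(s['tool_pos'],s['eef_rot'],s['q'].round(1))
delta([.5025,-.0805,.251],[180,0,8.3])
```

```text
[ 0.43037095 -0.20016221  0.25170625] [ 1.79951293e+02 -5.36856330e-02  8.36352444e+00] [-33.9 -19.  110.4   0.   88.6  47.7]
t 2.1 offset [0.1775, -0.2158, 0.0014] ang [0.0016, -0.0018, 0.0021]
```

Request:
servo_tool --moves '[{"hand": 1, "offset": [0.178, -0.216, 0.0], "angular": [0, 0, 0]}, {"hand": 1, "offset": [0.178, -0.216, 0.0], "angular": [0, 0, 0]}, {"hand": 1, "offset": [0.178, -0.216, 0.0], "angular": [0, 0, 0]}, {"hand": 1, "offset": [0.178, -0.216, 0.0], "angular": [0, 0, 0]}, {"hand": 1, "offset": [0.178, -0.216, 0.0], "angular": [0, 0, 0]}, {"hand": 1, "offset": [0.178, -0.216, 0.0], "angular": [0, 0, 0]}]'

```text
time: 2.6
tool_pos: [0.5021, -0.0817, 0.2513]
eef_rot: [180.0, 0.0, 8.5]
contact_force: [-0.1, -0.4, 0.3]
grip_width: 0.998
grip_force: 0.0
```

```bash
cat >> h.py <<'E'
def fproj(c,P):
    P=np.atleast_2d(P); T=np.array(c['camera_from_world']); p=P@T[:3,:3].T+T[:3,3]; K=np.array(c['K'])
    r=np.hypot(p[:,0],p[:,1]); th=np.arctan2(r,p[:,2]); return np.c_[K[0,2]+K[0,0]*th*p[:,0]/r,K[1,2]+K[1,1]*th*p[:,1]/r]
def podpts(x,y,yaw,j):
    C,S=np.cos(yaw),np.sin(yaw); R=np.array([[C,-S,0],[S,C,0],[0,0,1]])
    a=np.radians(192.3)-j
    M=[[s*.023,t*.023,.092] for s,t in((1,1),(1,-1),(-1,-1),(-1,1))]+[[s*.036,t*.036,.042] for s,t in((1,1),(1,-1),(-1,-1),(-1,1))]
    M+=[[-.018,.018,.0955],[.0255*np.cos(a),.0255*np.sin(a),.101]]+[[.019*np.cos(b),.019*np.sin(b),.117] for b in np.linspace(0,6.28,24)]
    return np.array(M)@R.T+[x,y,0]
E
python3 - <<'E'
from h import *
s=ctrl.observe(); print(s['tool_pos'],s['eef_rot'],s['q'].round(1))
c=snap('wrist'); T=c['camera_from_world']; print(c['K'][0,0],-T[:3,:3].T@T[:3,3],T[2,:3])
P=fproj(c,podpts(.5025,-.0807,np.radians(-6.2),.246)); print(P[:10].round(1).tolist())
u0,v0=P.mean(0); h=45*1.0
x0=int(max(0,min(640-120,u0-60)));y0=int(max(0,min(480-90,v0-45)))
k=6.6;im=cv2.resize(c['frame'][y0:y0+90,x0:x0+120,::-1],None,fx=k,fy=k,interpolation=cv2.INTER_CUBIC)
cv2.imwrite('pics/w0.png',c['frame'][:,:,::-1])
for i,q in enumerate(P): cv2.circle(im,tuple(int(v) for v in ((q-[x0,y0]+.5)*k)),2,(0,0,255) if i<8 else (0,200,0) if i<10 else (255,0,0),-1)
cv2.imwrite('pics/w1.png',im); print(x0,y0)
E
```

```text
[ 0.50211812 -0.08171543  0.25126727] [1.79975170e+02 2.99602962e-02 8.49569192e+00] [-17.6 -13.8 106.2  -0.   87.6  63.9]
371.64829954431775 [ 0.5828968  -0.06968911  0.39435717] [-0.31155307 -0.04692187 -0.94906956]
[[305.8, 179.4], [359.4, 193.4], [344.6, 243.7], [292.9, 230.8], [298.8, 154.0], [371.7, 173.2], [351.3, 241.6], [281.7, 224.2], [299.6, 228.0], [317.0, 243.2]]
264 172
```

View pics/w1.png

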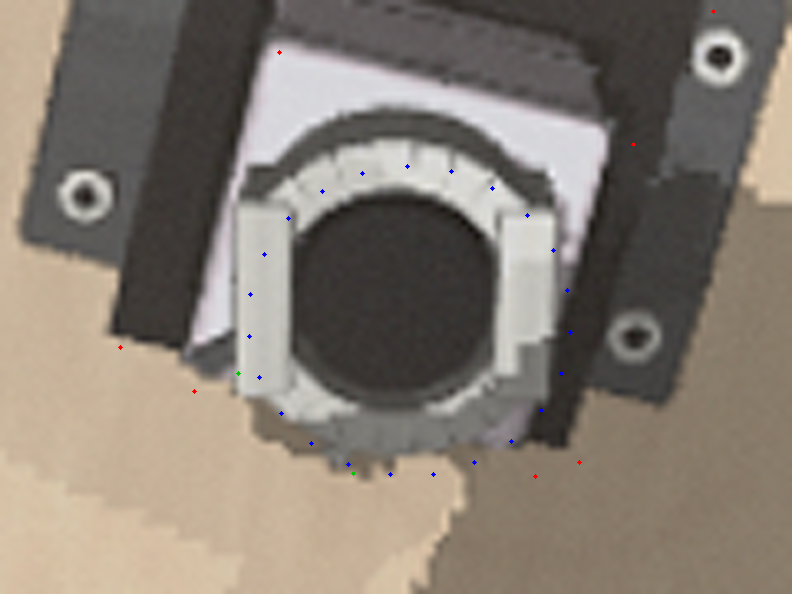

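```bash
cat >> h.py <<'E'
def fatz(c,uv,z):
    K=np.array(c['K']); T=np.array(c['camera_from_world']); x=(uv[0]-K[0,2])/K[0,0]; y=(uv[1]-K[1,2])/K[1,1]; th=np.hypot(x,y)
    d=T[:3,:3].T@np.array([np.sin(th)*x/th,np.sin(th)*y/th,np.cos(th)]); o=-T[:3,:3].T@T[:3,3]; return o+d*(z-o[2])/d[2]
E
python3 - <<'E'
from h import *
c=snap('wrist')
f=lambda u,v,z: fatz(c,(264+u/6.6-.5,172+v/6.6-.5),z)
L=[f(238,205,.117),f(238,393,.117)];R=[f(555,205,.117),f(555,345,.117)]
for a,b in (L,R): d=a-b; print('flat',np.degrees(np.arctan2(d[1],d[0])),np.linalg.norm(d))
n=L[0]-R[0]; print('sep',np.linalg.norm(n), (L[0]+L[1]+f(555,205,.117)+f(555,393,.117))/4)
co=[f(272,38,.092),f(610,122,.092)]; d=co[0]-co[1]; print('pod y',np.degrees(np.arctan2(d[1],d[0]))-90,np.linalg.norm(d), co)
p=f(375,470,.101); ctr=(L[0]+L[1]+f(555,205,.117)+f(555,393,.117))/4; print('ptr',np.degrees(np.arctan2(*(p-ctr)[1::-1])),np.hypot(*(p-ctr)[:2]))
print(f(215,350,.0955)-ctr)
E
```

```text
flat 7.28038818495878 0.023001790057894607
flat 9.378906961945354 0.017016867114979895
sep 0.03687617759770435 [ 0.50490887 -0.07953623  0.117     ]
pod y -5.687166646534834 0.04368377584052538 [array([ 0.5292594 , -0.06005233,  0.092     ]), array([ 0.52493047, -0.10352108,  0.092     ])]
ptr -177.7269128566334 0.027109297812484816
[-0.01598777  0.0212542  -0.0215    ]
```

Run:
```python
from h import *
delta([.5043,-.0797,.097],[180,0,8.4])
```

```text
t 2.7 offset [0.0063, -0.0059, 0.3086] ang [0.0007, 0.0006, -0.0024]
```

Request:
servo_tool --moves '[{"hand": 1, "offset": [0.006, -0.006, 0.08], "angular": [0, 0, 0]}, {"hand": 1, "offset": [0.006, -0.006, 0.16], "angular": [0, 0, 0]}, {"hand": 1, "offset": [0.006, -0.006, 0.22], "angular": [0, 0, 0]}, {"hand": 1, "offset": [0.006, -0.006, 0.26], "angular": [0, 0, 0]}, {"hand": 1, "offset": [0.006, -0.006, 0.29], "angular": [0, 0, 0]}, {"hand": 1, "offset": [0.006, -0.006, 0.308], "angular": [0, 0, 0]}, {"hand": 1, "offset": [0.006, -0.006, 0.308], "angular": [0, 0, 0]}, {"hand": 1, "offset": [0.006, -0.006, 0.308], "angular": [0, 0, 0]}]' --grip_force 25

```text
time: 3.37
tool_pos: [0.5045, -0.0797, 0.0977]
eef_rot: [180.0, -0.0, 8.3]
contact_force: [-0.2, 0.9, -0.2]
grip_width: 1.005
grip_force: 0.0
```

Request:
servo_tool --moves '[{"hand": -1, "offset": [0, 0, 0], "angular": [0, 0, 0]}, {"hand": -1, "offset": [0, 0, 0], "angular": [0, 0, 0]}, {"hand": -1, "offset": [0, 0, 0], "angular": [0, 0, 0]}, {"hand": -1, "offset": [0, 0, 0], "angular": [0, 0, 0]}, {"hand": -1, "offset": [0, 0, 0], "angular": [0, 0, 0]}, {"hand": -1, "offset": [0, 0, 0], "angular": [0, 0, 0]}, {"hand": -1, "offset": [0, 0, 0], "angular": [0, 0, 0]}, {"hand": -1, "offset": [0, 0, 0], "angular": [0, 0, 0]}, {"hand": -1, "offset": [0, 0, 0], "angular": [0, 0, 0]}, {"hand": -1, "offset": [0, 0, 0], "angular": [0, 0, 0]}, {"hand": -1, "offset": [0, 0, 0], "angular": [0, 0, 0]}, {"hand": -1, "offset": [0, 0, 0], "angular": [0, 0, 0]}]' --grip_force 25

```text
time: 4.37
tool_pos: [0.5053, -0.0788, 0.0984]
eef_rot: [180.0, -0.1, 8.4]
contact_force: [-0.9, 0.9, 6.0]
grip_width: 0.44
grip_force: 27.9
```

Run:
```python
from h import *
s=ctrl.observe(); print({k:s[k].round(3).tolist() if hasattr(s[k],'round') else s[k] for k in ('tool_pos','eef_rot','contact_force','ft_torque','grip_width','grip_force')})
c=snap('side','s1.png'); d=cv2.imread('pics/s1.png'); w=snap('wrist')['frame'][:,:,::-1]
full=np.zeros((480,800,3),np.uint8); full[:,:400]=cv2.resize(d[190:340,200:325],(400,480)); full[:,400:]=cv2.resize(w[130:290,240:373],(400,480)); cv2.imwrite('pics/g.png',full)
```

```text
{'tool_pos': [0.505, -0.079, 0.098], 'eef_rot': [179.972, -0.085, 8.391], 'contact_force': [-0.854, 0.865, 6.031], 'ft_torque': [0.095, 0.177, -0.005], 'grip_width': 0.43988166761398684, 'grip_force': 27.93441742658615}
```

View pics/g.png

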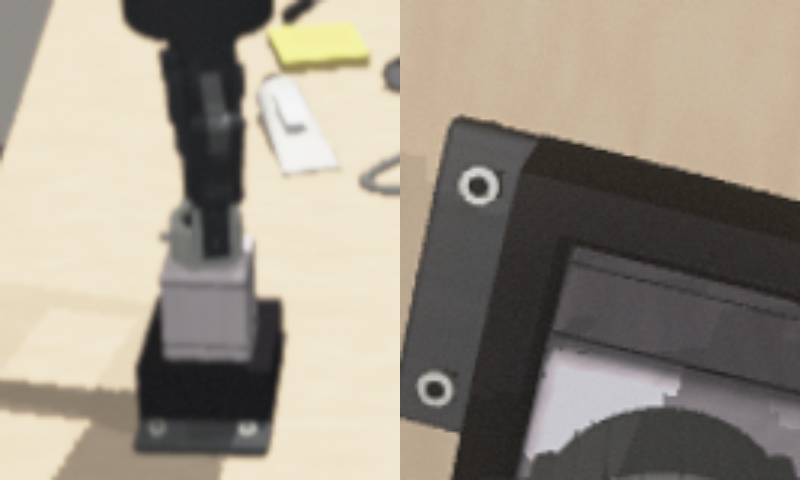

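Grip is on the flats (37 mm). Now I'll turn clockwise.

Request:
servo_tool --moves '[{"hand": -1, "offset": [0, 0, 0], "angular": [0, 0, 0]}, {"hand": -1, "offset": [0, 0, 0], "angular": [0, 0, 0.1]}, {"hand": -1, "offset": [0, 0, 0], "angular": [0, 0, 0.2]}, {"hand": -1, "offset": [0, 0, 0], "angular": [0, 0, 0.3]}, {"hand": -1, "offset": [0, 0, 0], "angular": [0, 0, 0.4]}, {"hand": -1, "offset": [0, 0, 0], "angular": [0, 0, 0.5]}, {"hand": -1, "offset": [0, 0, 0], "angular": [0, 0, 0.6]}, {"hand": -1, "offset": [0, 0, 0], "angular": [0, 0, 0.7]}, {"hand": -1, "offset": [0, 0, 0], "angular": [0, 0, 0.8]}, {"hand": -1, "offset": [0, 0, 0], "angular": [0, 0, 0.9]}, {"hand": -1, "offset": [0, 0, 0], "angular": [0, 0, 1.0]}, {"hand": -1, "offset": [0, 0, 0], "angular": [0, 0, 1.0]}]' --grip_force 60

```text
time: 5.47
tool_pos: [0.5054, -0.0795, 0.0986]
eef_rot: [179.9, -0.1, -21.7]
contact_force: [-0.1, -0.9, 5.9]
grip_width: 0.426
grip_force: 60.4
```

Request:
servo_tool --moves '[{"hand": -1, "offset": [0, 0, 0], "angular": [0, 0, 0.07]}, {"hand": -1, "offset": [0, 0, 0], "angular": [0, 0, 0.14]}, {"hand": -1, "offset": [0, 0, 0], "angular": [0, 0, 0.21]}, {"hand": -1, "offset": [0, 0, 0], "angular": [0, 0, 0.28]}, {"hand": -1, "offset": [0, 0, 0], "angular": [0, 0, 0.35]}, {"hand": -1, "offset": [0, 0, 0], "angular": [0, 0, 0.4]}, {"hand": -1, "offset": [0, 0, 0], "angular": [0, 0, 0.4]}]'

```text
time: 6.05
tool_pos: [0.5053, -0.0797, 0.0986]
eef_rot: [179.9, -0.1, -33.7]
contact_force: [-0.9, -1.3, 5.5]
grip_width: 0.426
grip_force: 60.4
```

```bash
cat >> h.py <<'E'
def st():
    s=ctrl.observe(); print({k:np.round(s[k],3).tolist() for k in ('time','tool_pos','eef_rot','contact_force','ft_torque','grip_width','grip_force','q')})
E
python3 -c "
from h import *
st()"
```

```text
{'time': 6.05, 'tool_pos': [0.505, -0.08, 0.099], 'eef_rot': [179.936, -0.141, -33.653], 'contact_force': [-0.861, -1.31, 5.486], 'ft_torque': [-0.365, 0.287, -0.063], 'grip_width': 0.426, 'grip_force': 60.443, 'q': [-17.248, -5.71, 114.202, -0.107, 71.391, 106.439]}
```

Request:
servo_tool --moves '[{"hand": -1, "offset": [0, 0, 0], "angular": [0, 0, 0.03]}, {"hand": -1, "offset": [0, 0, 0], "angular": [0, 0, 0.06]}, {"hand": -1, "offset": [0, 0, 0], "angular": [0, 0, 0.1]}, {"hand": -1, "offset": [0, 0, 0], "angular": [0, 0, 0.1]}]'

```text
time: 6.38
tool_pos: [0.5052, -0.0796, 0.0986]
eef_rot: [179.9, -0.1, -36.6]
contact_force: [-1.4, 0.1, 5.9]
grip_width: 0.427
grip_force: 60.5
```

```bash
python3 -c "
from h import *
st()"
```

```text
{'time': 6.383, 'tool_pos': [0.505, -0.08, 0.099], 'eef_rot': [179.943, -0.124, -36.615], 'contact_force': [-1.419, 0.112, 5.938], 'ft_torque': [-0.385, 0.345, 0.054], 'grip_width': 0.427, 'grip_force': 60.454, 'q': [-17.243, -5.713, 114.206, -0.1, 71.409, 109.403]}
```

Request:
servo_tool --moves '[{"hand": -1, "offset": [0, 0, 0], "angular": [0, 0, 0.03]}, {"hand": -1, "offset": [0, 0, 0], "angular": [0, 0, 0.06]}, {"hand": -1, "offset": [0, 0, 0], "angular": [0, 0, 0.08]}, {"hand": -1, "offset": [0, 0, 0], "angular": [0, 0, 0.08]}]'

```text
time: 6.72
tool_pos: [0.5048, -0.0797, 0.0986]
eef_rot: [179.9, -0.1, -38.9]
contact_force: [-2.0, -2.1, 7.1]
grip_width: 0.427
grip_force: 60.4
```

```bash
python3 -c "
from h import *
st()"
```

```text
{'time': 6.717, 'tool_pos': [0.505, -0.08, 0.099], 'eef_rot': [179.879, -0.091, -38.87], 'contact_force': [-2.039, -2.099, 7.089], 'ft_torque': [-0.286, 0.615, 0.796], 'grip_width': 0.427, 'grip_force': 60.358, 'q': [-17.235, -5.722, 114.215, -0.154, 71.467, 111.684]}
```

The stop is reached (torque 0.8 N m). I'll relax slightly, firm up the grip, and lift slowly.

Request:
servo_tool --moves '[{"hand": -1, "offset": [0, 0, 0], "angular": [0, 0, -0.03]}, {"hand": -1, "offset": [0, 0, 0], "angular": [0, 0, -0.05]}, {"hand": -1, "offset": [0, 0, 0], "angular": [0, 0, -0.05]}, {"hand": -1, "offset": [0, 0, 0], "angular": [0, 0, -0.05]}, {"hand": -1, "offset": [0, 0, -0.01], "angular": [0, 0, -0.05]}, {"hand": -1, "offset": [0, 0, -0.02], "angular": [0, 0, -0.05]}, {"hand": -1, "offset": [0, 0, -0.02], "angular": [0, 0, -0.05]}]' --grip_force 110

```text
time: 7.3
tool_pos: [0.5043, -0.0793, 0.1072]
eef_rot: [179.9, -0.0, -37.5]
contact_force: [0.1, -3.4, -1.9]
grip_width: 0.411
grip_force: 110.7
```

```bash
python3 -c "
from h import *
st()"
```

```text
{'time': 7.3, 'tool_pos': [0.504, -0.079, 0.107], 'eef_rot': [179.924, -0.02, -37.507], 'contact_force': [0.073, -3.352, -1.871], 'ft_torque': [-0.75, -0.064, 0.129], 'grip_width': 0.411, 'grip_force': 110.7, 'q': [-17.248, -6.406, 113.941, -0.082, 72.473, 110.284]}
```

Request:
servo_tool --moves '[{"hand": -1, "offset": [0, 0, -0.02], "angular": [0, 0, 0]}, {"hand": -1, "offset": [0, 0, -0.04], "angular": [0, 0, 0]}, {"hand": -1, "offset": [0, 0, -0.06], "angular": [0, 0, 0]}, {"hand": -1, "offset": [0, 0, -0.09], "angular": [0, 0, 0]}, {"hand": -1, "offset": [0, 0, -0.13], "angular": [0, 0, 0]}, {"hand": -1, "offset": [0, 0, -0.18], "angular": [0, 0, 0]}, {"hand": -1, "offset": [0, 0, -0.24], "angular": [0, 0, 0]}, {"hand": -1, "offset": [0, 0, -0.3], "angular": [0, 0, 0]}, {"hand": -1, "offset": [0, 0, -0.36], "angular": [0, 0, 0]}, {"hand": -1, "offset": [0, 0, -0.42], "angular": [0, 0, 0]}, {"hand": -1, "offset": [0, 0, -0.48], "angular": [0, 0, 0]}, {"hand": -1, "offset": [0, 0, -0.52], "angular": [0, 0, 0]}]'

```text
time: 8.3
tool_pos: [0.5046, -0.078, 0.3725]
eef_rot: [-179.8, -0.2, -37.5]
contact_force: [0.5, -0.3, -1.8]
grip_width: 0.414
grip_force: 111.0
```

Run:
```python
from h import *
st()
c=snap('side','s2.png'); d=cv2.imread('pics/s2.png'); t=snap('top','t2.png')['frame'][:,:,::-1]
p=proj(c,[.504,-.08,.3])[0].astype(int); print(p)
x=max(0,p[0]-75); y=max(0,p[1]-75)
full=np.zeros((600,800,3),np.uint8); full[:,:600]=cv2.resize(d[y:y+150,x:x+150],(600,600),interpolation=cv2.INTER_CUBIC); full[:150,600:]=cv2.resize(t,(200,150)); full[160:310,600:]=cv2.resize(d,(200,150)); cv2.imwrite('pics/l.png',full)
```

```text
{'time': 8.3, 'tool_pos': [0.505, -0.078, 0.372], 'eef_rot': [-179.82, -0.179, -37.488], 'contact_force': [0.534, -0.334, -1.839], 'ft_torque': [-0.054, -0.012, 0.052], 'grip_width': 0.414, 'grip_force': 110.978, 'q': [-17.205, -15.423, 96.232, 0.108, 98.96, 110.299]}
[259 149]
```

View pics/l.png

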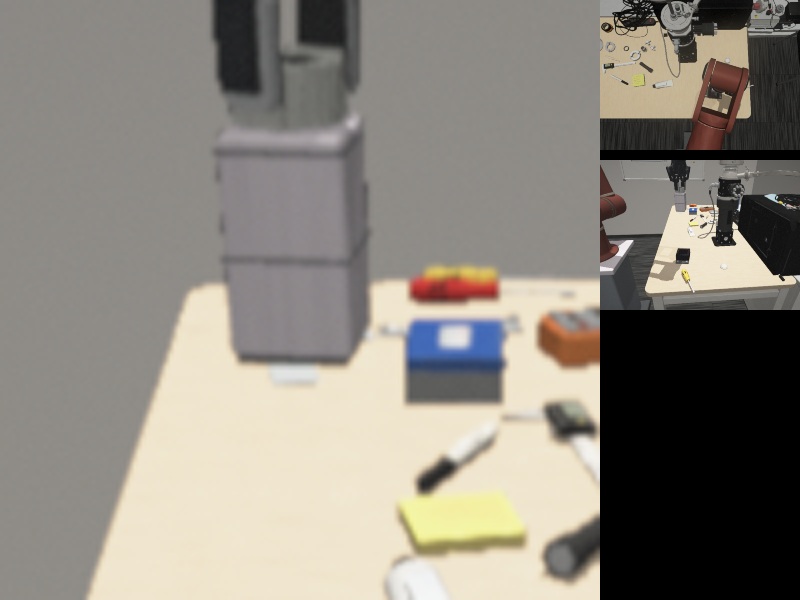

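Pod is lifted clear, and the bystanders look untouched. Next I'll check the lock angle with the wrist camera.

Run:
```python
from h import *
c=snap('wrist','w2.png'); s=ctrl.observe(); z=s['tool_pos'][2]; dz=z-.0986
P=podpts(s['tool_pos'][0],s['tool_pos'][1],np.radians(-37.5+28.65),1.0)+[0,0,dz]
Q=fproj(c,P); print(Q[:10].round(1).tolist())
u0,v0=Q[[0,1,2,3]].mean(0); x0,y0=int(u0-64),int(v0-48); k=6.25
im=cv2.resize(c['frame'][y0:y0+96,x0:x0+128,::-1],None,fx=k,fy=k,interpolation=cv2.INTER_CUBIC)
for i in (0,1,2,3,8,9): cv2.circle(im,tuple(int(v) for v in ((Q[i]-[x0,y0]+.5)*k)),3,(0,0,255) if i<8 else (0,200,0),-1)
print(x0,y0); cv2.imwrite('pics/w3.png',im)
```

```text
[[261.1, 279.2], [349.9, 234.0], [393.5, 314.0], [310.3, 351.7], [245.6, 234.9], [354.9, 176.0], [408.3, 279.8], [306.2, 328.3], [313.8, 344.8], [313.4, 351.4]]
264 246
```

View pics/w3.png

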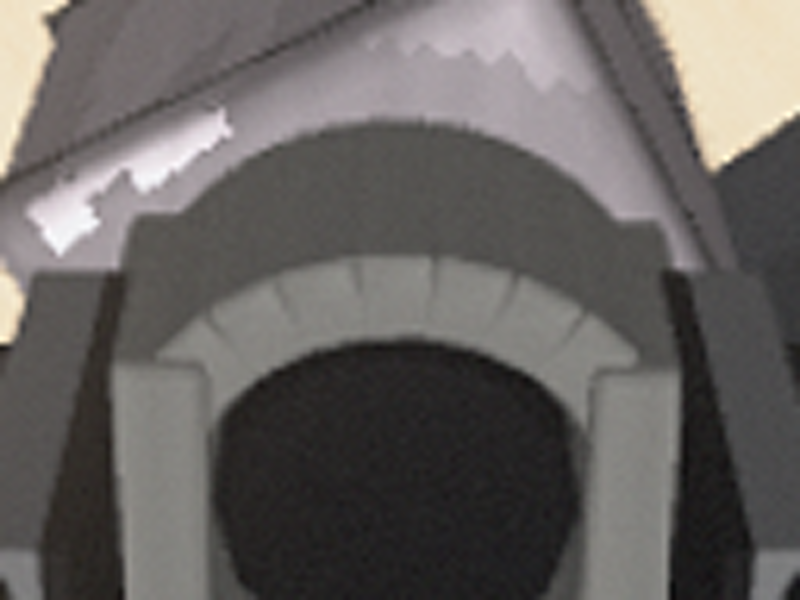

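Run:
```python
from h import *
c=snap('wrist'); z=ctrl.observe()['tool_pos'][2]
for dz in (z-.0986,z-.0986-.003):
    f=lambda u,v,zz: fatz(c,(264+u/6.25-.5,246+v/6.25-.5),zz+dz)
    for n,a,b,h in (('x edge',(0,185),(370,5),.092),('-y edge',(575,5),(700,265),.092),('fl',(113,365),(125,600),.117),('fr',(680,370),(672,600),.117)):
        d=f(*a,h)-f(*b,h); print(n,np.degrees(np.arctan2(d[1],d[0])).round(2))
```

```text
x edge 80.08
-y edge -11.7
fl -38.06
fr -35.94
x edge 80.08
-y edge -11.7
fl -38.06
fr -35.94
```

Run:
```python
from h import *
c=snap('wrist'); z=ctrl.observe()['tool_pos'][2]; dz=z-.0986
g=cv2.GaussianBlur(cv2.cvtColor(c['frame'],cv2.COLOR_RGB2GRAY).astype(np.float32),(0,0),.7)
full=lambda u,v: np.array([264+u/6.25-.5,246+v/6.25-.5])
def fit(a,b,zz,sign):
    a,b=full(*a),full(*b); t=(b-a)/np.linalg.norm(b-a); n=np.array([-t[1],t[0]]); pts=[]; o=np.arange(-2.5,2.51,.1)
    for s in np.linspace(.03,.97,40):
        p=a+(b-a)*s; q=p+o[:,None]*n
        v=cv2.remap(g,q[:,0].astype(np.float32)[None],q[:,1].astype(np.float32)[None],cv2.INTER_CUBIC)[0]
        d=np.gradient(v)*sign; i=d.argmax(); pts.append(fatz(c,p+o[i]*n,zz+dz)[:2])
    vx,vy,x,y=cv2.fitLine(np.array(pts,np.float32),cv2.DIST_HUBER,0,.0002,.0001).ravel()
    r=(np.array(pts)-[x,y])@[-vy,vx]; return np.degrees(np.arctan2(vy,vx)).round(2),(np.median(abs(r))*1e3).round(2)
for s in(1,-1):
    print(s,'x',fit((20,176),(470,-45),.092,s),'y',fit((572,0),(690,245),.092,s),'L',fit((113,375),(122,590),.117,s),'R',fit((680,375),(672,590),.117,s))
im=cv2.resize(c['frame'][200:350,240:440,::-1],(800,600),interpolation=cv2.INTER_CUBIC); cv2.imwrite('pics/w4.png',im)
```

```text
1 x (np.float32(80.8), np.float64(0.19)) y (np.float32(-9.4), np.float64(0.12)) L (np.float32(-45.68), np.float64(0.41)) R (np.float32(-36.53), np.float64(0.03))
-1 x (np.float32(80.09), np.float64(0.08)) y (np.float32(-10.02), np.float64(0.07)) L (np.float32(-37.36), np.float64(0.07)) R (np.float32(-29.2), np.float64(0.44))
```

View pics/w4.png

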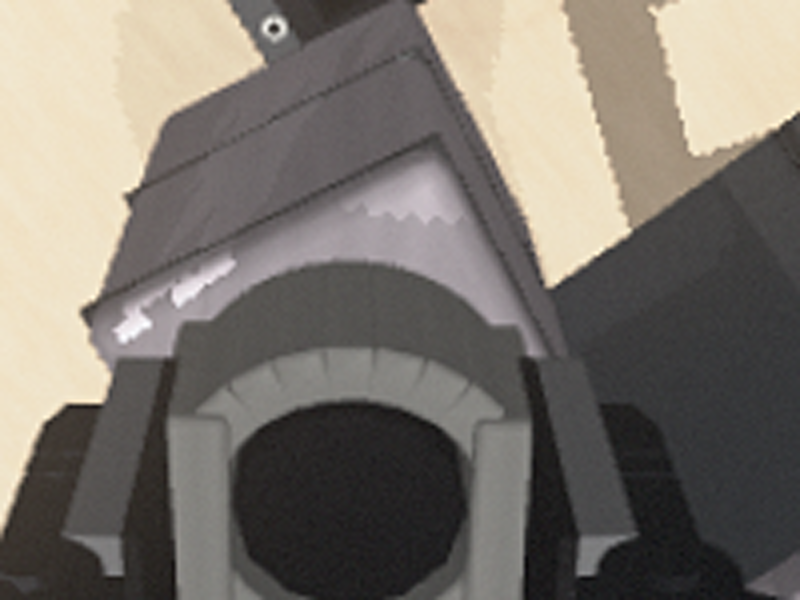

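Line fits give a pod yaw of -10.0° and a ring-to-pod angle within about 1.5° of locked (joint about 0.98), after the stop torque was reached. Now I'll tip it outward 45°.

Request:
servo_tool --moves '[{"hand": -1, "offset": [0, 0, 0], "angular": [0.03, 0.09, 0]}, {"hand": -1, "offset": [0, 0, 0], "angular": [0.07, 0.19, 0]}, {"hand": -1, "offset": [0, 0, 0], "angular": [0.1, 0.28, 0]}, {"hand": -1, "offset": [0, 0, 0], "angular": [0.14, 0.38, 0]}, {"hand": -1, "offset": [0, 0, 0], "angular": [0.17, 0.47, 0]}, {"hand": -1, "offset": [0, 0, 0], "angular": [0.21, 0.56, 0]}, {"hand": -1, "offset": [0, 0, 0], "angular": [0.24, 0.66, 0]}, {"hand": -1, "offset": [0, 0, 0], "angular": [0.28, 0.75, 0]}, {"hand": -1, "offset": [0, 0, 0], "angular": [0.31, 0.84, 0]}, {"hand": -1, "offset": [0, 0, 0], "angular": [0.35, 0.94, 0]}, {"hand": -1, "offset": [0, 0, 0], "angular": [0.35, 0.94, 0]}]'

```text
time: 9.47
tool_pos: [0.5024, -0.0779, 0.3623]
eef_rot: [-168.7, -27.7, -40.3]
contact_force: [0.2, -0.1, -3.2]
grip_width: 0.412
grip_force: 111.1
```

Request:
servo_tool --moves '[{"hand": -1, "offset": [0, 0, 0], "angular": [0.04, 0.1, 0]}, {"hand": -1, "offset": [0, 0, 0], "angular": [0.07, 0.2, 0]}, {"hand": -1, "offset": [0, 0, 0], "angular": [0.11, 0.3, 0]}, {"hand": -1, "offset": [0, 0, 0], "angular": [0.15, 0.4, 0]}, {"hand": -1, "offset": [0, 0, 0], "angular": [0.175, 0.47, 0]}, {"hand": -1, "offset": [0, 0, 0], "angular": [0.175, 0.47, 0]}, {"hand": -1, "offset": [0, 0, 0], "angular": [0.175, 0.47, 0]}, {"hand": -1, "offset": [0, 0, 0], "angular": [0.175, 0.47, 0]}, {"hand": -1, "offset": [0, 0, 0], "angular": [0.175, 0.47, 0]}, {"hand": -1, "offset": [0, 0, 0], "angular": [0.175, 0.47, 0]}]'

```text
time: 10.3
tool_pos: [0.5048, -0.0789, 0.3674]
eef_rot: [-160.7, -41.6, -44.9]
contact_force: [-0.5, 0.2, -3.0]
grip_width: 0.416
grip_force: 111.2
```

Run:
```python
from h import *
st(); s=ctrl.observe(); print('tilt',np.degrees(np.arccos(-Ro.from_euler('xyz',s['eef_rot'],degrees=True).as_matrix()[2,2])), s['joint_velocities'].round(2))
d=snap('side')['frame'][:,:,::-1]; w=snap('wrist')['frame'][:,:,::-1]; t=snap('top')['frame'][:,:,::-1]
full=np.zeros((600,800,3),np.uint8); full[:,:480]=cv2.resize(d[40:200,195:323],(480,600),interpolation=cv2.INTER_CUBIC)
full[:240,480:]=cv2.resize(w,(320,240)); full[250:490,480:]=cv2.resize(t,(320,240)); cv2.imwrite('pics/f.png',full)
```

```text
{'time': 10.3, 'tool_pos': [0.505, -0.079, 0.367], 'eef_rot': [-160.71, -41.571, -44.906], 'contact_force': [-0.525, 0.164, -3.045], 'ft_torque': [0.268, 0.767, 0.048], 'grip_width': 0.416, 'grip_force': 111.182, 'q': [-17.322, -46.44, 124.464, 0.191, 56.898, 110.164]}
tilt 45.078557783665076 [ 0.05 -0.24  0.08 -0.08 -0.08 -0.08]
```

View pics/f.png

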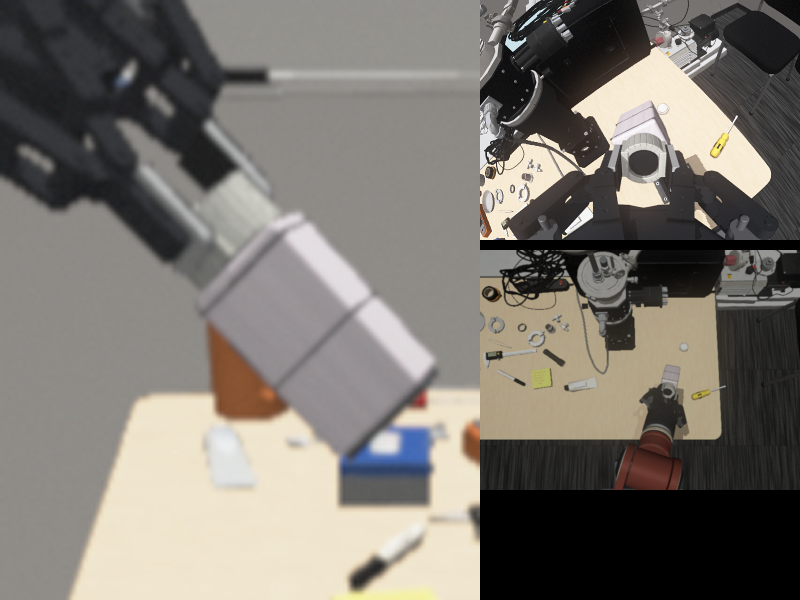

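The pod is held tipped at about 45° and at rest, with its foot about 0.28 m above the desk. The tube, flange and screwdriver have not moved, so I'm handing in.

```bash
python3 -c "
from h import *
print(ctrl.finish_job())"
```

```text
the job is handed in; nothing more can be done
None
```

The job is handed in: I turned the ring to its stop with the pod still in its dock, then lifted the pod straight out. It is held still at about 45° with roughly 28 cm of air beneath it and the things round the dock untouched; the ring had settled about 1 to 1.5° back from its stop (joint about 0.98), which I left.

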